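# Tip one burnishing ball from the white cup

## Robot

A 7-joint arm with a two-finger parallel gripper is mounted at the origin on the work surface. World frame = base frame: x ahead of the robot, y to its left, z up, the work surface at z = 0. Lengths are in mm, angles in rad, forces in N, time in s.
With the tool pointing down it reaches from about 400 to 875 mm from the base axis. Payload 4.4 kg.
Tool frame: the origin (TCP) lies at the very end of the fingers, on their centre line; the grasp point (between the pads) lies 19 mm behind it; z points along the fingers, y is the line along which they close (so a half turn about z gives the same grasp; the last joint's range is limited). The gripper opens to 85 mm and grips with 20 to 120 N. Pads are 22 mm wide; open, the fingers measure 114 mm over their backs; the gripper's body (76 mm by 85 mm) begins 54 mm behind the grasp point. The pads swing forward as they close: fully open they stand 13 mm farther back than shut.
Start: joints at [1.058, 0.628, 0.038, 1.517, -0.027, 0.996, -0.02], TCP at [280.881, -586.194, 231.313] pointing down, gripper open.
Joint ranges: [-3.06, 3.06], [-0.37, 2.12], [-1.25, 1.32], [0.18, 2.47], [-1.1, 4.24], [0.23, 1.98], [-2.94, 2.94]. Speed limits (rad/s): [2.57, 2.57, 3.14, 3.14, 3.14, 3.14, 3.14].

## Interface

Orientations are given as [roll, pitch, yaw] about the fixed x, y, z axes, in that order (R = Rz(yaw) Ry(pitch) Rx(roll)).
In Python, from cell import read_state, get_image, camera_info, finish_job gives the robot as it stands.
- The arm moves only by the tool play_rows, never from a script. Its argument "deltas" is one flat list of numbers, 7 for each row, row after row: the shift along the tool's x, y, z in mm, then the turn, a rotation vector about the tool's x, y, z in rad, then the opening, from 0 (shut) to 1 (fully open). In form: [dx, dy, dz, ax, ay, az, grip, dx, dy, dz, ax, ay, az, grip, ...]. A call has 1 to 10 rows; each row is the pose to reach, as a shift and turn from the pose commanded when the call began, along the tool's axes at that moment; what a row does not reach only later rows make up. A row lasts 1/8 s, in which the tool goes at most 62.5 mm and 10.7 degrees, less where a joint would pass 70% of its speed; a pose out of reach is approached as far as the arm can. A call with a gripper value outside its range is refused whole. The fingers move at their own pace and stop on an object; the grip force is fixed at half the most. Time passes only in rows, so rows that repeat a pose let the fingers close. It gives the time, the measured TCP pose, the force, the opening and the grip force at its end, in the units of the state.
- read_state(): the state, without advancing time (a new reading comes with each control period).
- get_image(name): name is "scene" or "top"; returns the picture (384x512x3 uint8, red, green, blue); there is no depth.
- camera_info(name): a dict with "fx", "fy", "cx", "cy" (pixels), "distortion" ([k1, k2, p1, p2, k3] as OpenCV has them; the pictures are not rectified), "T" (4x4, takes a point from camera to world coordinates). Camera axes: x right, y down, z forward; pixel columns grow to the right and rows downward; lengths in mm; the calibration is good to about 2 mm. A picture is of the moment at which its call begins. camera_info takes no time and is no camera call.
- finish_job(): hands the job in; it is judged then, once.
The state is a dict: "clock": time; "qpos": joint angles; "qd": joint speeds; "tau": joint torques, N m; "eef_pos": TCP position; "tool_rot": TCP orientation; "force": force on the tool from outside, world axes, zero at the start; "torque": the same for the moment, N m; "width": finger opening in mm; "gripper_force": force on a finger pad.
Only numpy, scipy, OpenCV 4.12 (cv2) and the standard library are available. Lean on these libraries where they do the work, as an engineer would, in place of code of your own. Each camera call takes 0.05 s, during which the arm holds its last target. There are 200 camera calls.

## Task

The white cup on the modelling table holds two burnishing balls for smoothing clay, one on top of the other. Pick up the cup, tilt it slowly over the green dish just until the upper, brass one shifts and rolls out into the dish, and hold it tilted there until the ball lies in the dish; then put the cup back upright about where it stood, with the steel ball still in it. Do not touch the balls with the fingers.

Things in the scene. Friction and masses are not known exactly. Their poses are not given: they have to be found in the camera images.
- cup_mid (a point): White cup, a plain upright cylinder 60 mm in diameter, 51 mm tall, 0.13 to 0.25 kg, loose; yaw is of no matter. The point is its centre, 25.5 mm above its underside; z points out of the mouth. Inside, a straight well 30 mm wide, 16 to 42 mm above the underside, widens as a funnel to 55 mm at the rim. Two cups of the same size, terracotta and dark blue, are empty and not wanted.
- brass_ball: Yellow brass ball, 26 mm in diameter, 78 g, lying loose in the funnel mouth of the white cup, about 8 mm off its axis, its top about 16 mm above the rim. It rolls to the low side and out over the rim when the cup is tilted some 25 to 50 degrees. Origin at its centre.
- steel_ball: Grey steel ball, 26 mm in diameter, 72 g, in the well of the white cup, mostly hidden by the brass one. It stays in while the cup is tilted less than about 65 degrees. Origin at its centre.
- dish_floor (a point): The green dish, round, 140 mm across its rim and 100 mm across its foot, 36 mm tall, wall 4 mm, 0.35 kg, loose on the table. This point is the centre of its inner floor, 6 mm above the table; z up. A wooden dish of the same shape is not wanted.

How it is judged:
By the outcome, as a careful person would: the job done as asked, in the order asked, and still so for the second after the job is handed in, with the robot touching nothing.
It also fails if it takes over 64 s, if anything falls off the work surface, if the arm or the gripper's body presses on something with over 40 N, if the wrist force passes 120 N, or if a joint passes its speed limit or range.

## Working session

There is one attempt and no reset: what is moved stays moved. The work goes in short steps, Python scripts to look and compute and a tool call to move; the robot and the scene stay as the last step left them, time stands still between calls to the robot, and variables do not carry over. Pictures are saved under pics/ and viewed, at most 10 in all, crops included, and the job is handed in when it is done.

Besides the shell and the picture viewer there is one more tool, called by a JSON object that holds its "api" and its "payload", one argument or row to a line. play_rows: Moves the arm, as the interface text tells. Its arguments: {"type":"object","properties":{"deltas":{"type":"array"}},"required":["deltas"]}

```bash
ls; mkdir -p pics
python3 - <<'E'
from cell import *
import cv2,numpy as np
s=read_state();print({k:np.round(v,3).tolist() for k,v in s.items()})
a=[]
for n in("scene","top"):
    im=get_image(n);cv2.imwrite(f"pics/{n}0.png",im[...,::-1]);c=camera_info(n);print(n,c)
E
```

```text
pics
{'clock': 0.0, 'qpos': [1.058, 0.629, 0.038, 1.518, -0.027, 0.996, -0.02], 'qd': [-0.001, 0.001, -0.001, 0.0, 0.002, -0.0, -0.001], 'tau': [0.0, -56.34, 1.226, -19.345, 0.011, 0.011, -0.0], 'eef_pos': [280.593, -585.593, 230.376], 'tool_rot': [-3.14, 0.0, 0.447], 'force': [0.459, 0.303, 0.264], 'torque': [0.029, -0.028, 0.011], 'gripper_force': 0.0, 'width': 85.059}
scene {'fx': 409.1919771088794, 'fy': 409.1919771088794, 'cx': 259.6886029161427, 'cy': 197.1218509752998, 'distortion': array([0.02357894, 0.        , 0.        , 0.        , 0.        ]), 'T': array([[-6.17910543e-03,  7.19905775e-01, -6.94044303e-01,
         1.18597126e+03],
       [ 9.99926831e-01,  1.16662419e-02,  3.19855894e-03,
        -7.63201128e+00],
       [ 1.03995498e-02, -6.93973756e-01, -7.19925187e-01,
         7.57972314e+02],
       [ 0.00000000e+00,  0.00000000e+00,  0.00000000e+00,
         1.00000000e+00]])}
top {'fx': 489.6797633798748, 'fy': 489.6797633798748, 'cx': 254.80489999693802, 'cy': 192.05027456618586, 'distortion': array([-0.01445328,  0.        ,  0.        ,  0.        ,  0.        ]), 'T': array([[-2.49040742e-02, -9.87253263e-01,  1.57196631e-01,
         3.84433518e+02],
       [-9.99469978e-01,  2.78865892e-02,  1.67958542e-02,
        -4.43807788e+00],
       [-2.09654398e-02, -1.56695028e-01, -9.87424487e-01,
         9.83536276e+02],
       [ 0.00000000e+00,  0.00000000e+00,  0.00000000e+00,
         1.00000000e+00]])}
```

View pics/scene0.png

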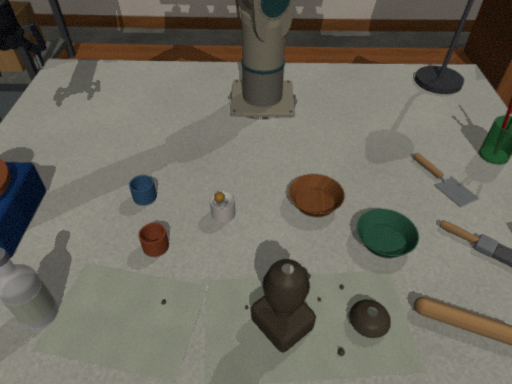

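View pics/top0.png

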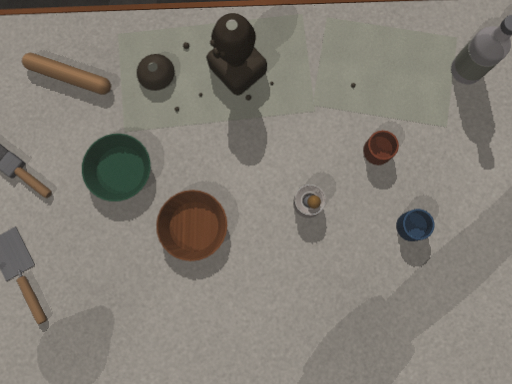

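The scene view shows the white cup at (222,208) with the brass ball at (220,197), the green dish at (387,234) and the wooden one at (316,195). In the top view the cup is at (310,201), the brass ball at (314,202) and the green dish at (117,168).

```bash
cat > h.py <<'E'
import cv2,numpy as np
from cell import *
def ray(n,uv):
    c=camera_info(n);K=np.array([[c['fx'],0,c['cx']],[0,c['fy'],c['cy']],[0,0,1]])
    p=cv2.undistortPoints(np.array([[uv]],float),K,c['distortion'])[0,0]
    d=c['T'][:3,:3]@[*p,1];return c['T'][:3,3],d/np.linalg.norm(d)
def plane(n,uv,z):
    o,d=ray(n,uv);return o+d*(z-o[2])/d[2]
def tri(a,b):
    o1,d1=ray("scene",a);o2,d2=ray("top",b)
    t=np.linalg.lstsq(np.c_[d1,-d2],o2-o1,rcond=None)[0]
    p,q=o1+t[0]*d1,o2+t[1]*d2;return (p+q)/2,np.linalg.norm(p-q)
def blob(m,box):
    x0,y0,x1,y1=box;k=np.zeros(m.shape,np.uint8);k[y0:y1,x0:x1]=m[y0:y1,x0:x1]
    cs,_=cv2.findContours(k,cv2.RETR_EXTERNAL,cv2.CHAIN_APPROX_NONE)
    c=max(cs,key=cv2.contourArea);return c
def hsv(im): return cv2.cvtColor(im,cv2.COLOR_RGB2HSV)
brass=lambda im:cv2.inRange(hsv(im),(10,110,60),(30,255,255))
green=lambda im:cv2.inRange(hsv(im),(65,80,20),(95,255,255))
def mid(c): (x,y),r=cv2.minEnclosingCircle(c);return np.array([x,y]),r
E
python3 - <<'E'
from h import *
S,T=[cv2.cvtColor(cv2.imread(f"pics/{n}0.png"),cv2.COLOR_BGR2RGB) for n in("scene","top")]
b1,b2=mid(blob(brass(S),(190,170,255,240))),mid(blob(brass(T),(280,170,345,235)));print(b1,b2,tri(b1[0],b2[0]))
g1,g2=blob(green(S),(340,190,430,280)),blob(green(T),(60,120,165,220))
e1,e2=cv2.fitEllipse(cv2.convexHull(g1)),cv2.fitEllipse(cv2.convexHull(g2));print(e1,e2,tri(e1[0],e2[0]))
print("dish@36",plane("scene",e1[0],36),plane("top",e2[0],36))
white=lambda im:cv2.inRange(hsv(im),(0,0,165),(180,45,255))
for n,im,bx in(("scene",S,(190,170,255,240)),("top",T,(280,170,345,235))):
    h=hsv(im);print(n,h[bx[1]:bx[3]:6,bx[0]:bx[2]:6,2])
    c=blob(white(im),bx);print(cv2.boundingRect(c),cv2.contourArea(c),cv2.fitEllipse(cv2.convexHull(c)))
a=cv2.resize(S[170:240,190:255],None,fx=6,fy=6,interpolation=2);b=cv2.resize(T[170:235,280:345],None,fx=6,fy=6,interpolation=2)
b=cv2.copyMakeBorder(b,0,a.shape[0]-b.shape[0],0,0,cv2.BORDER_CONSTANT)
cv2.imwrite("pics/crop.png",np.hstack([a,b])[...,::-1])
E
```

```text
(array([218.96807861, 196.67021179]), 4.782958984375) (array([313.61538696, 201.10256958]), 6.114767551422119) (array([ 511.20005503, -100.73348449,   57.91956668]), np.float64(0.9991935434916749))
((386.8070373535156, 232.54656982421875), (45.59996032714844, 62.00155258178711), 109.24958801269531) ((120.14735412597656, 174.06517028808594), (46.876319885253906, 65.16389465332031), 57.31230163574219) (array([583.16202998, 287.24096469,  18.59254377]), np.float64(7.744236662428019))
dish@36 [596.79278221 284.34578878  36.        ] [578.96545181 278.03160041  36.        ]
scene [[135 130 133 131 130 137 139 135 141 136 136]
 [135 137 136 141 134 135 137 135 138 140 134]
 [141 138 138 133 140 137 139 141 138 135 140]
 [139 136 139 137 134 135 137 134 139 138 139]
 [135 134 138 137 107 121 159 135 141 142 142]
 [135 137 139 139 111 107 111 128 134 136 138]
 [138 136 133 132 119 114 111 109 137 141 144]
 [136 140 139 129 114 132 131 108 143 138 135]
 [134 136 122 122 110 133 131 116 139 140 141]
 [137 136 122 121 123 122 133 144 141 140 142]
 [140 134 118 123 121 134 139 138 140 144 146]
 [136 138 140 137 137 142 139 143 143 141 142]]Traceback (most recent call last):
  File "<stdin>", line 10, in <module>
  File "h.py", line 16, in blob
    c=max(cs,key=cv2.contourArea);return c
ValueError: max() iterable argument is empty
```

Run:
```python
from h import *
S,T=[cv2.cvtColor(cv2.imread(f"pics/{n}0.png"),cv2.COLOR_BGR2RGB) for n in("scene","top")]
for lo in ((60,60,15),(55,40,10)):
    gm=lambda im:cv2.inRange(hsv(im),lo,(105,255,255))
    g1,g2=blob(gm(S),(340,190,430,280)),blob(gm(T),(60,120,165,220))
    print(cv2.boundingRect(g1),cv2.boundingRect(g2))
    e1,e2=cv2.fitEllipse(cv2.convexHull(g1)),cv2.fitEllipse(cv2.convexHull(g2));print(e1,e2,tri(e1[0],e2[0]))
a=cv2.resize(S[180:230,200:250],None,fx=8,fy=8,interpolation=0);b=cv2.resize(T[175:225,285:335],None,fx=8,fy=8,interpolation=0)
cv2.imwrite("pics/crop.png",np.hstack([a,b])[...,::-1])
h=hsv(S);print(h[206,200:250].tolist())
```

```text
(357, 209, 62, 48) (82, 134, 68, 67)
((386.78887939453125, 232.6645050048828), (46.26564407348633, 62.63506317138672), 108.44940185546875) ((115.69806671142578, 167.10589599609375), (65.5624771118164, 68.90321350097656), 51.73472595214844) (array([593.95589804, 287.04482685,  32.35258681]), np.float64(2.4959579985575195))
(356, 209, 63, 49) (82, 134, 68, 67)
((386.93072509765625, 232.59324645996094), (46.644893646240234, 63.25230407714844), 109.6794662475586) ((115.70823669433594, 167.03250122070312), (66.09005737304688, 69.46683502197266), 54.64808654785156) (array([594.05376505, 287.09313089,  32.70067372]), np.float64(2.1642442262656703))
[[25, 21, 136], [21, 19, 136], [21, 27, 133], [25, 23, 136], [25, 21, 134], [28, 22, 138], [30, 23, 135], [22, 21, 136], [30, 17, 132], [25, 21, 135], [21, 24, 107], [18, 26, 99], [19, 25, 113], [17, 19, 121], [19, 17, 119], [18, 21, 120], [20, 21, 107], [20, 20, 115], [23, 20, 113], [25, 14, 106], [30, 9, 114], [35, 13, 120], [45, 8, 126], [42, 10, 122], [35, 14, 110], [18, 12, 107], [17, 16, 111], [20, 19, 118], [20, 13, 114], [18, 22, 118], [23, 17, 123], [23, 18, 116], [21, 23, 109], [24, 26, 98], [23, 21, 96], [23, 24, 128], [30, 19, 131], [28, 23, 135], [32, 26, 137], [27, 20, 138], [25, 22, 139], [23, 24, 138], [30, 21, 135], [25, 24, 140], [28, 24, 141], [25, 23, 136], [27, 20, 137], [30, 19, 137], [23, 23, 142], [24, 25, 141]]
```

View pics/crop.png

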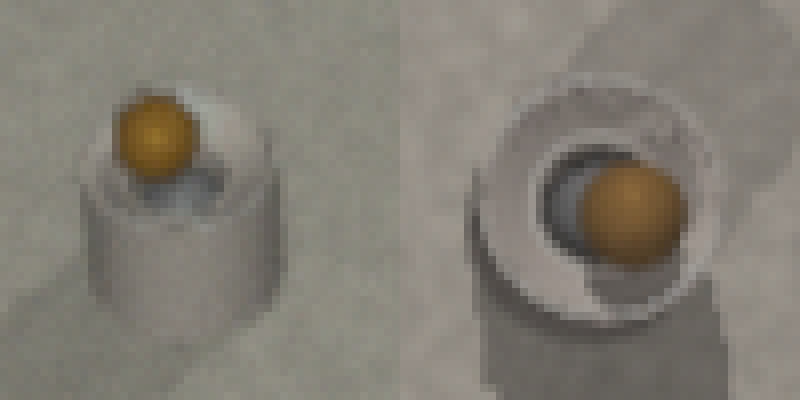

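The crop shows the cup rim centred at about (222.7,199.3) in the scene view and (310.1,199.5) in the top view. The brass ball is centred at about (219.6,197.2) and (314.1,201.9).

Run:
```python
from h import *
print("rim",tri((222.7,199.3),(310.1,199.5)),plane("scene",(222.7,199.3),51),plane("top",(310.1,199.5),51))
print("under, rim L/R scene",plane("scene",(210.2,202),51),plane("scene",(235.2,202),51))
print("brass",tri((219.6,197.3),(314.1,201.9)))
print("brass",plane("scene",(219.6,197.3),54),plane("top",(314.1,201.9),54))
s=read_state();print(s['eef_pos'])
print("wood",plane("top",(192,226),30))
```

```text
rim (array([515.07858563, -93.25210639,  53.192515  ]), np.float64(1.7649574084808108)) [513.05568231 -92.6272622   51.        ] [515.41795023 -94.34985927  51.        ]
under, rim L/R scene [ 522.35512973 -121.56296402   51.        ] [521.41509413 -62.43734545  51.        ]
brass (array([ 510.03430464, -100.71934118,   54.66984399]), np.float64(1.4028277928404398))
brass [ 509.44562769 -100.10029043   54.        ] [ 510.15219058 -101.49429481   54.        ]
[ 280.630854   -585.68154515  230.4974257 ]
wood [472.47357023 136.31110218  30.        ]
```

```bash
cat >> h.py <<'E'
from scipy.spatial.transform import Rotation as Ro
D=np.pi/180
def tool(inc,yaw=0): # inc: degrees the tool leans back from straight down (points ahead)
    return Ro.from_euler('z',yaw*D)*Ro.from_euler('y',-inc*D)*Ro.from_euler('x',np.pi)
def rel(p,R,P0=None,R0=None):
    s=read_state()
    if P0 is None: P0=s['eef_pos']; R0=Ro.from_euler('xyz',s['tool_rot'])
    d=np.r_[R0.inv().apply(np.array(p)-P0),(R0.inv()*R).as_rotvec()]
    print("delta",np.round(d,3).tolist(),"| deg",round(np.degrees(np.linalg.norm(d[3:])),1)); return d
E
python3 - <<'E'
from h import *
print(tool(35).as_matrix().round(2).tolist())
rel((470,-93,230),tool(0))
rel((470,-93,210),tool(35),(470,-93,230),tool(0))
E
```

```text
[[0.82, -0.0, 0.57], [0.0, -1.0, -0.0], [0.57, 0.0, -0.82]]
delta [383.64, -362.512, 1.107, -0.002, 0.0, 0.447] | deg 25.6
delta [0.0, -0.0, 20.0, 0.0, 0.611, 0.0] | deg 35.0
```

{"api": "play_rows", "payload": {
  "deltas": [40,-38,0,0,0,0.05,1,85,-80,0,0,0,0.1,1,128,-121,0,0,0,0.15,1,170,-160,0,0,0,0.2,1,213,-201,0,0,0,0.25,1,256,-242,0,0,0,0.3,1,298,-282,0,0,0,0.35,1,341,-322,0,0,0,0.4,1,384,-362,0,0,0,0.447,1,384,-362,0,0,0,0.447,1]
}}

```text
clock: 1.35
eef_pos: [472.4, -88.0, 231.0]
tool_rot: [-3.139, -0.0, 0.01]
force: [-0.3, -0.5, 0.3]
width: 85.7
gripper_force: 0.0
```

{"api": "play_rows", "payload": {
  "deltas": [0,0,5,0,0.15,0,1,0,0,10,0,0.3,0,1,0,0,15,0,0.45,0,1,0,0,20,0,0.61,0,1,0,0,20,0,0.61,0,1,0,0,20,0,0.61,0,1]
}}

```text
clock: 2.1
eef_pos: [457.7, -98.7, 263.8]
tool_rot: [3.138, -0.484, 0.006]
force: [0.7, 0.8, -0.3]
width: 85.8
gripper_force: 0.0
```

Run:
```python
from h import *
s=read_state();print(s['qpos'].round(3),s['eef_pos'].round(1),s['tool_rot'].round(3))
```

```text
[-0.143  0.178  0.443  2.379 -1.01   0.24  -0.342] [457.7 -98.7 263.8] [ 3.138 -0.484  0.006]
```

Run:
```python
from h import *
rel((585,-93,200),tool(-35))
```

```text
delta [82.969, -5.291, 115.74, 0.004, -1.095, 0.005] | deg 62.7
```

{"api": "play_rows", "payload": {
  "deltas": [10,-1,14,0,-0.14,0,1,21,-1,29,0,-0.28,0,1,31,-2,43,0,-0.42,0,1,42,-3,58,0,-0.56,0,1,52,-3,72,0,-0.7,0,1,62,-4,87,0,-0.84,0,1,73,-5,101,0,-0.97,0,1,83,-5,116,0,-1.1,0,1,83,-5,116,0,-1.1,0,1,83,-5,116,0,-1.1,0,1]
}}

```text
clock: 3.35
eef_pos: [585.1, -88.1, 199.4]
tool_rot: [3.138, 0.618, 0.011]
force: [-0.3, -0.1, 0.6]
width: 85.6
gripper_force: 0.0
```

Run:
```python
from h import *
s=read_state();print(s['qpos'].round(3),s['eef_pos'].round(1),s['tool_rot'].round(3))
z=tool(-35).apply([0,0,1]);G=np.array([514.5,-93.3,29])
rel(G-78*z,tool(-35)); rel(G+22*z,tool(-35))
```

```text
[-0.194  1.03   0.658  1.121 -0.339  1.733 -1.145] [585.1 -88.1 199.4] [3.138 0.618 0.011]
delta [40.531, 4.52, 101.899, 0.01, 0.007, 0.009] | deg 0.9
delta [41.202, 3.505, 201.892, 0.01, 0.007, 0.009] | deg 0.9
```

{"api": "play_rows", "payload": {
  "deltas": [14,2,34,0,0,0,1,27,3,68,0,0,0,1,40,4.5,102,0.01,0.007,0.009,1,40,4.5,102,0.01,0.007,0.009,1]
}}

```text
clock: 3.85
eef_pos: [557.6, -91.9, 94.0]
tool_rot: [-3.14, 0.612, 0.001]
force: [0.2, -1.0, 0.2]
width: 85.4
gripper_force: 0.0
```

Run:
```python
from h import *
z=tool(-35).apply([0,0,1]);G=np.array([514.5,-93.3,29])
rel(G+22*z,tool(-35))
S,T=get_image("scene"),get_image("top")
a=cv2.resize(S[110:230,150:290],None,fx=2.8,fy=2.8);b=cv2.resize(T[120:240,240:380],None,fx=2.8,fy=2.8)
cv2.imwrite("pics/pre.png",np.hstack([a,b])[...,::-1])
```

```text
delta [2.065, 1.542, 99.964, -0.001, 0.001, 0.001] | deg 0.1
```

View pics/pre.png

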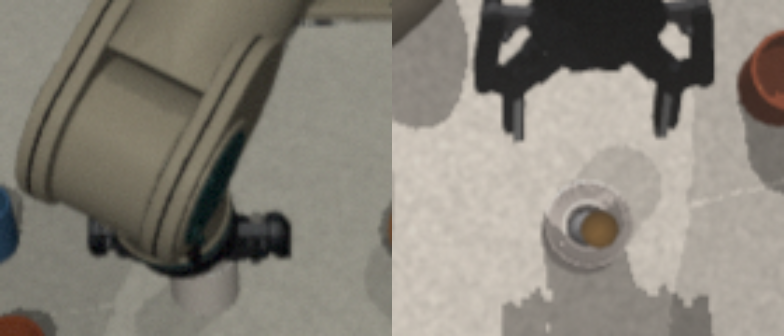

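The close view shows the finger tips at columns 517 and 662, with the cup centred at about 588, so the gripper straddles it. Now I descend along the tool and close.

{"api": "play_rows", "payload": {
  "deltas": [1,1,15,0,0,0,1,2,1.5,35,0,0,0,1,2,1.5,55,0,0,0,1,2,1.5,75,0,0,0,1,2,1.5,90,0,0,0,1,2,1.5,100,0,0,0,1,2,1.5,100,0,0,0,1]
}}

```text
clock: 4.82
eef_pos: [503.6, -93.3, 9.7]
tool_rot: [-3.14, 0.611, 0.003]
force: [-0.5, -0.8, 0.1]
width: 85.6
gripper_force: 0.0
```

{"api": "play_rows", "payload": {
  "deltas": [0,0,0,0,0,0,0.85,0,0,0,0,0,0,0.8,0,0,0,0,0,0,0.75,0,0,0,0,0,0,0.7,0,0,0,0,0,0,0.65,0,0,0,0,0,0,0.6,0,0,0,0,0,0,0.5,0,0,0,0,0,0,0.4]
}}

```text
clock: 5.82
eef_pos: [504.7, -94.2, 10.6]
tool_rot: [3.141, 0.608, 0.002]
force: [3.0, -1.2, 5.6]
width: 58.0
gripper_force: 65.2
```

{"api": "play_rows", "payload": {
  "deltas": [-1.5,0,-2,0,0,0,0.4,-5,0,-7,0,0,0,0.4,-11,0,-16,0,0,0,0.4,-19,0,-27,0,0,0,0.4,-28,0,-40,0,0,0,0.4,-37,0,-53,0,0,0,0.4,-46,0,-65,0,0,0,0.4,-53,0,-75,0,0,0,0.4,-57,0,-81,0,0,0,0.4,-58,0,-83,0,0,0,0.4]
}}

```text
clock: 7.08
eef_pos: [504.0, -93.5, 111.5]
tool_rot: [-3.14, 0.61, 0.003]
force: [-0.6, 0.5, -2.5]
width: 57.6
gripper_force: 64.6
```

Run:
```python
from h import *
s=read_state();print(s['qpos'].round(3),s['force'].round(1))
z=tool(-35).apply([0,0,1]);off=np.array([504.7,-94.2,10.6])-[514.5,-93.3,25.5]  # TCP rel cup centre, inc -35
for yaw in (0,10,20):
  c=np.cos(yaw*D),np.sin(yaw*D); o=Ro.from_euler('z',yaw*D).apply(off)
  Gt=np.array([594+38*c[0],286+38*c[1],115]); print(yaw,Gt+o);rel(Gt+o,tool(-35,yaw))
S,T=get_image("scene"),get_image("top")
a=cv2.resize(S[110:230,150:290],None,fx=2.8,fy=2.8);b=cv2.resize(T[120:240,240:380],None,fx=2.8,fy=2.8)
cv2.imwrite("pics/lift.png",np.hstack([a,b])[...,::-1])
```

```text
[-0.233  1.022  0.646  1.467 -0.363  1.418 -1.077] [-0.6  0.5 -2.5]
0 [622.2 285.1 100.1]
delta [104.264, -378.305, -58.516, 0.0, -0.001, 0.002] | deg 0.2
10 [621.92786199 290.01055163 100.1       ]
delta [104.052, -383.216, -58.362, -0.1, -0.001, -0.141] | deg 9.9
20 [620.80715004 294.79924468 100.1       ]
delta [103.144, -388.008, -57.723, -0.2, -0.001, -0.284] | deg 19.9
```

View pics/lift.png

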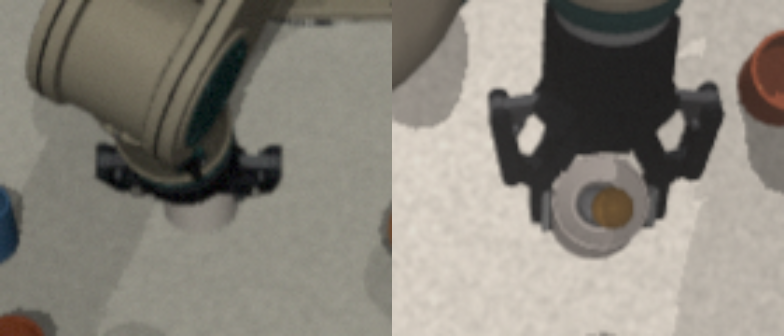

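{"api": "play_rows", "payload": {
  "deltas": [0.5,-2,-0.3,0,0,0,0.4,2,-7.5,-1.2,0,0,0,0.4,4.7,-17,-2.6,0,0,0,0.4,8.3,-30,-4.6,0,0,0,0.4,12.5,-45.4,-7,0,0,0,0.4,16.6,-60.5,-9.3,0,0,0,0.4,20.8,-75.6,-11.6,0,0,0,0.4,25,-90.7,-13.9,0,0,0,0.4,29.1,-105.8,-16.2,0,0,0,0.4,33.3,-121,-18.6,0,0,0,0.4]
}}

```text
clock: 8.43
eef_pos: [541.9, 28.5, 107.4]
tool_rot: [-3.141, 0.61, 0.003]
force: [0.7, 0.4, -2.4]
width: 57.8
gripper_force: 64.6
```

{"api": "play_rows", "payload": {
  "deltas": [4.2,-15.1,-2.3,0,0,0,0.4,8.3,-30.2,-4.6,0,0,0,0.4,12.5,-45.4,-7,0,0,0,0.4,16.6,-60.5,-9.3,0,0,0,0.4,20.8,-75.6,-11.6,0,0,0,0.4,25,-90.7,-13.9,0,0,0,0.4,29.1,-105.8,-16.2,0,0,0,0.4,33.3,-121,-18.6,0,0,0,0.4,37.4,-136,-20.9,0,0,0,0.4,41.6,-151,-23.2,0,0,0,0.4]
}}

```text
clock: 9.68
eef_pos: [589.0, 179.6, 102.7]
tool_rot: [-3.141, 0.61, 0.003]
force: [-0.4, -1.1, -3.3]
width: 58.0
gripper_force: 64.6
```

{"api": "play_rows", "payload": {
  "deltas": [4.2,-15.1,-2.3,0,0,0,0.4,8.3,-30.2,-4.6,0,0,0,0.4,12.5,-45.4,-7,0,0,0,0.4,16.6,-60.5,-9.3,0,0,0,0.4,20.8,-75.6,-11.6,0,0,0,0.4,24.5,-89,-13.6,0,0,0,0.4,27,-98.3,-15.1,0,0,0,0.4,28.6,-104,-16,0,0,0,0.4,29.1,-105.8,-16.2,0,0,0,0.4,29.1,-105.8,-16.2,0,0,0,0.4]
}}

```text
clock: 10.92
eef_pos: [621.6, 284.2, 99.4]
tool_rot: [-3.141, 0.61, 0.002]
force: [-0.4, 0.2, -3.0]
width: 57.8
gripper_force: 64.6
```

Run:
```python
from h import *
s=read_state();print(s['qpos'].round(3),s['eef_pos'].round(1),s['tool_rot'].round(3))
S,T=get_image("scene"),get_image("top")
a=cv2.resize(S[140:280,290:430],None,fx=2.8,fy=2.8);b=cv2.resize(T[100:240,50:190],None,fx=2.8,fy=2.8)
cv2.imwrite("pics/dish.png",np.hstack([a,b])[...,::-1])
R0=Ro.from_euler('xyz',s['tool_rot']);P0=s['eef_pos']
C0=P0-np.array([504.7,-94.2,10.6])+[514.5,-93.3,25.5];print("cup",C0)
# tilt mouth to -x by t about cup centre, centre to (632,286,zc)
for t,zc in((10,105),(20,95),(25,85),(30,75),(35,72),(40,72),(45,72),(50,72)):
    Q=Ro.from_euler('y',-t*D); p=np.array([632,286,zc])+Q.apply(P0-C0)
    print(t,p.round(0),end=' ');rel(p,Q*R0)
```

```text
[-0.528  1.244  0.546  0.803 -0.622  1.81  -1.68 ] [621.6 284.2  99.4] [-3.141e+00  6.100e-01  2.000e-03]
cup [631.41591072 285.06120311 114.34857358]
10 [625. 285.  89.] delta [8.957, -1.098, 7.075, -0.0, 0.174, -0.0] | deg 10.0
20 [628. 285.  78.] delta [17.665, -1.09, 14.382, -0.001, 0.349, -0.0] | deg 20.0
25 [629. 285.  67.] delta [24.814, -1.084, 21.942, -0.001, 0.436, -0.0] | deg 25.0
30 [631. 285.  57.] delta [31.903, -1.078, 29.381, -0.001, 0.524, 0.0] | deg 30.0
35 [633. 285.  54.] delta [34.91, -1.075, 30.967, -0.001, 0.611, 0.0] | deg 35.0
40 [634. 285.  54.] delta [36.117, -1.073, 29.986, -0.001, 0.698, 0.0] | deg 40.0
45 [636. 285.  55.] delta [37.233, -1.071, 28.902, -0.001, 0.785, 0.0] | deg 45.0
50 [637. 285.  55.] delta [38.252, -1.069, 27.726, -0.001, 0.873, 0.0] | deg 50.0
```

View pics/dish.png

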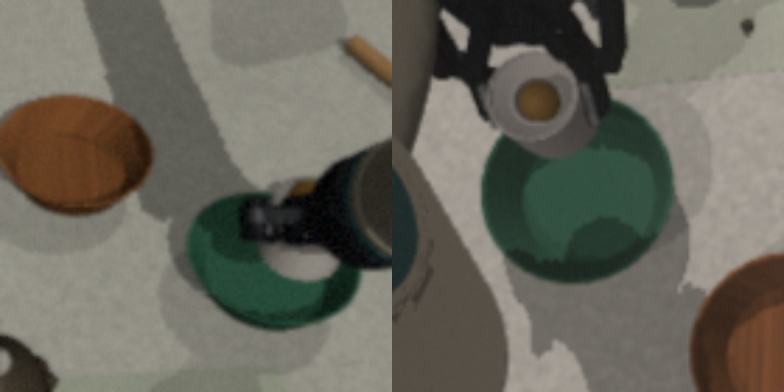

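The cup sits upright over the far edge of the green dish. The rim shows at about (100,136) in the top view, the brass ball is still seated, and the dish centre is at about (116,168).

Run:
```python
from h import *
print(plane("top",(100,136),140),plane("top",(116,168),35))
```

```text
[628.23051017 284.75242682 140.        ] [591.72989487 286.88709189  35.        ]
```

{"api": "play_rows", "payload": {
  "deltas": [2.2,-0.3,1.8,0,0.043,0,0.4,4.5,-0.5,3.5,0,0.087,0,0.4,6.7,-1,5.3,0,0.13,0,0.4,9,-1,7,0,0.174,0,0.4,11,-1,9,0,0.218,0,0.4,13.3,-1,10.8,0,0.262,0,0.4,15.5,-1,12.6,0,0.305,0,0.4,17.7,-1,14.4,0,0.349,0,0.4,17.7,-1,14.4,0,0.349,0,0.4,17.7,-1,14.4,0,0.349,0,0.4]
}}

```text
clock: 12.28
eef_pos: [627.9, 285.5, 77.7]
tool_rot: [-3.14, 0.262, 0.002]
force: [-0.1, -0.3, -3.0]
width: 57.8
gripper_force: 64.8
```

```bash
cat > look.py <<'E'
from h import *
import sys
T=get_image("top");S=get_image("scene")
for n,im,bx in(("top",T,(60,90,180,220)),("scene",S,(340,160,430,280))):
    c=blob(brass(im),bx); print(n,mid(c),cv2.contourArea(c))
print(read_state()['force'].round(1))
if len(sys.argv)>1: cv2.imwrite(sys.argv[1],np.hstack([cv2.resize(S[140:280,290:430],None,fx=2.8,fy=2.8),cv2.resize(T[100:240,50:190],None,fx=2.8,fy=2.8)])[...,::-1])
E
python3 look.py
python3 - <<'E'
from h import *
P0=np.array([621.6,284.2,99.4]);R0=tool(-35)
C0=P0-np.array([504.7,-94.2,10.6])+[514.5,-93.3,25.5]
for t,zc in((25,85),(30,75),(35,72),(40,72),(45,72),(50,72)):
    Q=Ro.from_euler('y',-t*D); p=np.array([632,286,zc])+Q.apply(P0-C0)
    print(t,p.round(0),end=' ');rel(p,Q*R0)
E
```

```text
top (array([168., 206.]), 17.02948570251465) 201.0
scene (array([340. , 195.5]), 9.500100135803223) 17.0
[-0.1  0.6 -3.9]
25 [629. 285.  67.] delta [3.836, 0.185, 9.453, -0.0, 0.087, 0.002] | deg 5.0
30 [631. 285.  57.] delta [7.956, 0.196, 18.866, -0.0, 0.174, 0.002] | deg 10.0
35 [633. 285.  54.] delta [10.239, 0.201, 21.385, -0.001, 0.261, 0.002] | deg 15.0
40 [634. 285.  54.] delta [11.709, 0.204, 20.874, -0.001, 0.349, 0.002] | deg 20.0
45 [636. 285.  55.] delta [13.129, 0.206, 20.238, -0.001, 0.436, 0.002] | deg 25.0
50 [637. 285.  55.] delta [14.488, 0.209, 19.481, -0.001, 0.523, 0.002] | deg 30.0
```

{"api": "play_rows", "payload": {
  "deltas": [1,0,3,0,0,0,0.4,2,0,7,0,0,0,0.4,3,0,11,0,0,0,0.4,4,0,15,0,0,0,0.4,5,0,18.5,0,0,0,0.4,5,0,18.5,0,0,0,0.4]
}}

```text
clock: 13.12
eef_pos: [627.6, 285.6, 57.9]
tool_rot: [-3.141, 0.262, 0.002]
force: [-0.3, -0.6, -3.0]
width: 57.6
gripper_force: 64.8
```

```bash
sed -i 's/(60,90,180,220)/(80,110,152,196)/; s/(340,160,430,280)/(352,160,430,280)/' look.py
python3 look.py
python3 - <<'E'
from h import *
P0=np.array([621.6,284.2,99.4]);R0=tool(-35)
C0=P0-np.array([504.7,-94.2,10.6])+[514.5,-93.3,25.5]
for t,zc in((20,75),(25,74),(30,73),(35,72),(40,72),(45,72),(50,72)):
    Q=Ro.from_euler('y',-t*D); p=np.array([632,286,zc])+Q.apply(P0-C0)
    print(t,p.round(0),end=' ');rel(p,Q*R0)
E
```

```text
top (array([105.25640869, 148.7948761 ]), 6.411643028259277) 103.5
scene (array([418.5, 160.5]), 1.581238865852356) 2.5
[ 0.5  0.4 -3.3]
20 [628. 285.  58.] delta [0.101, 0.508, 0.768, -0.0, -0.001, 0.002] | deg 0.1
25 [629. 285.  56.] delta [1.91, 0.513, 1.623, -0.0, 0.086, 0.002] | deg 4.9
30 [631. 285.  55.] delta [3.704, 0.517, 2.342, -0.0, 0.174, 0.002] | deg 9.9
35 [633. 285.  54.] delta [5.471, 0.521, 2.929, -0.001, 0.261, 0.002] | deg 14.9
40 [634. 285.  54.] delta [6.941, 0.524, 2.42, -0.001, 0.348, 0.002] | deg 19.9
45 [636. 285.  55.] delta [8.361, 0.528, 1.784, -0.001, 0.435, 0.002] | deg 24.9
50 [637. 285.  55.] delta [9.721, 0.53, 1.027, -0.001, 0.523, 0.002] | deg 29.9
```

{"api": "play_rows", "payload": {
  "deltas": [0.4,0,0.3,0,0.017,0,0.4,0.8,0,0.6,0,0.035,0,0.4,1.1,0,0.9,0,0.052,0,0.4,1.5,0,1.2,0,0.07,0,0.4,1.9,0,1.6,0,0.087,0,0.4,1.9,0,1.6,0,0.087,0,0.4,2.3,0,1.8,0,0.104,0,0.4,2.6,0,1.9,0,0.122,0,0.4,2.6,0,1.9,0,0.122,0,0.4,2.6,0,1.9,0,0.122,0,0.4]
}}

```text
clock: 14.48
eef_pos: [630.0, 285.6, 55.9]
tool_rot: [-3.141, 0.139, 0.002]
force: [-0.5, -0.2, -4.2]
width: 57.8
gripper_force: 64.8
```

```bash
python3 look.py
```

```text
top (array([106. , 150.5]), 6.265082359313965) 105.0Traceback (most recent call last):
  File "look.py", line 5, in <module>
    c=blob(brass(im),bx); print(n,mid(c),cv2.contourArea(c))
  File "h.py", line 16, in blob
    c=max(cs,key=cv2.contourArea);return c
ValueError: max() iterable argument is empty
```

{"api": "play_rows", "payload": {
  "deltas": [0.3,0,0.1,0,0.017,0,0.4,0.7,0,0.2,0,0.035,0,0.4,1,0,0.3,0,0.052,0,0.4,1,0,0.3,0,0.052,0,0.4,1.4,0,0.4,0,0.07,0,0.4,1.7,0,0.5,0,0.087,0,0.4,1.7,0,0.5,0,0.087,0,0.4,1.7,0,0.5,0,0.087,0,0.4]
}}

```text
clock: 15.58
eef_pos: [631.6, 285.7, 55.2]
tool_rot: [-3.141, 0.052, 0.002]
force: [0.2, 0.1, -4.0]
width: 57.5
gripper_force: 64.8
```

```bash
sed -i 's/    c=blob(brass(im),bx); print(n,mid(c),cv2.contourArea(c))/    try: c=blob(brass(im),bx); print(n,mid(c),cv2.contourArea(c))\n    except ValueError: print(n,"none")/' look.py; python3 look.py
```

```text
top (array([106.5       , 151.83332825]), 6.3465728759765625) 106.0
scene (array([397. , 223.5]), 2.5000998973846436) 8.0
[ 0.3 -0.3 -2.6]
```

{"api": "play_rows", "payload": {
  "deltas": [0.3,0,0,0,0.017,0,0.4,0.6,0,0,0,0.035,0,0.4,0.6,0,0,0,0.035,0,0.4,0.9,0,0,0,0.052,0,0.4,0.9,0,0,0,0.052,0,0.4,1.2,0,0,0,0.07,0,0.4,1.2,0,0,0,0.07,0,0.4,1.2,0,0,0,0.07,0,0.4]
}}

```text
clock: 16.68
eef_pos: [632.8, 285.7, 55.1]
tool_rot: [-3.141, -0.018, 0.002]
force: [-0.5, 0.1, -3.3]
width: 57.7
gripper_force: 64.8
```

```bash
python3 look.py
```

```text
top (array([107.34337616, 157.48794556]), 6.521201133728027) 106.0
scene (array([395.5, 221.5]), 0.7072067856788635) 0.0
[-0.7  0.1 -3.2]
```

The ball has started to move, by about 6 px. I hold this tilt.

{"api": "play_rows", "payload": {
  "deltas": [0,0,0,0,0,0,0.4,0,0,0,0,0,0,0.4,0,0,0,0,0,0,0.4,0,0,0,0,0,0,0.4]
}}

```text
clock: 17.27
eef_pos: [632.8, 285.7, 55.1]
tool_rot: [-3.141, -0.018, 0.002]
force: [0.7, 0.6, -2.2]
width: 57.8
gripper_force: 64.8
```

```bash
python3 look.py pics/t36.png
```

```text
top (array([107.34337616, 157.48794556]), 6.521201133728027) 107.0
scene (array([395.5, 221.5]), 0.7072067856788635) 0.0
[-0.4 -0.2 -4. ]
```

{"api": "play_rows", "payload": {
  "deltas": [0.3,0,0,0,0.017,0,0.4,0.3,0,0,0,0.017,0,0.4,0.6,0,0,0,0.035,0,0.4,0.6,0,0,0,0.035,0,0.4,0.6,0,0,0,0.035,0,0.4,0.6,0,0,0,0.035,0,0.4]
}}

```text
clock: 18.12
eef_pos: [633.4, 285.6, 55.1]
tool_rot: [-3.141, -0.053, 0.002]
force: [0.4, 0.3, -2.5]
width: 58.0
gripper_force: 64.8
```

```bash
python3 look.py
```

```text
top (array([107.41780853, 157.96575928]), 6.500715255737305) 111.0
scene (array([395.5, 221. ]), 1.8028756380081177) 3.5
[-0.8 -0.1 -3.8]
```

{"api": "play_rows", "payload": {
  "deltas": [0.3,0,0,0,0.017,0,0.4,0.3,0,0,0,0.017,0,0.4,0.6,0,0,0,0.035,0,0.4,0.6,0,0,0,0.035,0,0.4,0.9,0,0,0,0.052,0,0.4,0.9,0,0,0,0.052,0,0.4,0.9,0,0,0,0.052,0,0.4]
}}

```text
clock: 19.1
eef_pos: [634.2, 285.7, 55.1]
tool_rot: [-3.141, -0.105, 0.002]
force: [-0.4, -0.4, -2.8]
width: 57.7
gripper_force: 64.8
```

```bash
python3 look.py pics/t41.png
```

```text
top (array([107.5      , 158.6000061]), 6.435164928436279) 107.0
scene (array([396. , 220.5]), 3.3542017936706543) 14.5
[-0.  -0.4 -4.4]
```

View pics/t41.png

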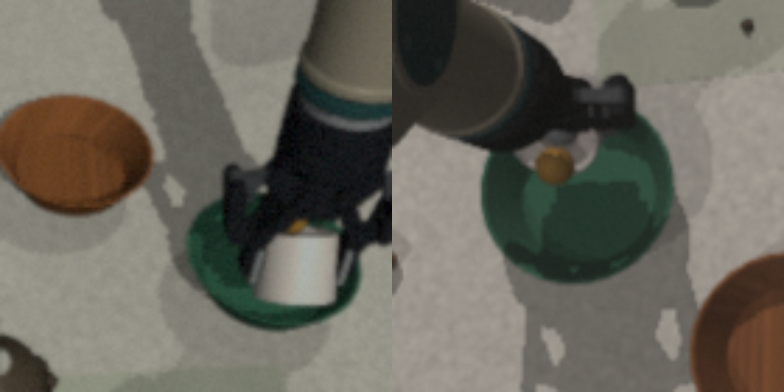

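At 41° the ball rests at the low side of the funnel, at (107.5,158.6) in the top view, and the cup stands clear of the dish. I go on slowly.

{"api": "play_rows", "payload": {
  "deltas": [0.3,0,0,0,0.017,0,0.4,0.3,0,0,0,0.017,0,0.4,0.6,0,-0.1,0,0.035,0,0.4,0.6,0,-0.1,0,0.035,0,0.4,0.6,0,-0.1,0,0.035,0,0.4,0.6,0,-0.1,0,0.035,0,0.4]
}}

```text
clock: 19.95
eef_pos: [635.0, 285.6, 55.3]
tool_rot: [-3.141, -0.14, 0.002]
force: [-0.2, 0.1, -3.9]
width: 57.6
gripper_force: 64.8
```

```bash
python3 look.py
```

```text
top (array([107.91666412, 159.        ]), 6.351500511169434) 110.0
scene (array([395.5, 220.5]), 3.8079864978790283) 18.5
[-0.1  0.3 -2.9]
```

{"api": "play_rows", "payload": {
  "deltas": [0.3,0,-0.1,0,0.017,0,0.4,0.3,0,-0.1,0,0.017,0,0.4,0.6,0,-0.2,0,0.035,0,0.4,0.6,0,-0.2,0,0.035,0,0.4,0.6,0,-0.2,0,0.035,0,0.4,0.6,0,-0.2,0,0.035,0,0.4]
}}

```text
clock: 20.8
eef_pos: [635.5, 285.6, 55.6]
tool_rot: [-3.141, -0.175, 0.002]
force: [0.0, 0.4, -3.0]
width: 57.9
gripper_force: 64.8
```

```bash
python3 look.py
```

```text
top (array([107.90425873, 159.27659607]), 6.507092475891113) 109.5
scene (array([395. , 219.5]), 3.9052248001098633) 23.5
[ 0.1  0.1 -3.2]
```

{"api": "play_rows", "payload": {
  "deltas": [0.3,0,-0.1,0,0.017,0,0.4,0.3,0,-0.1,0,0.017,0,0.4,0.6,0,-0.2,0,0.035,0,0.4,0.6,0,-0.2,0,0.035,0,0.4,0.6,0,-0.2,0,0.035,0,0.4,0.6,0,-0.2,0,0.035,0,0.4]
}}

```text
clock: 21.65
eef_pos: [636.1, 285.6, 55.9]
tool_rot: [-3.141, -0.21, 0.002]
force: [0.3, -0.3, -2.8]
width: 57.1
gripper_force: 64.8
```

```bash
python3 look.py
```

```text
top (array([108.        , 159.55555725]), 6.521669864654541) 110.0
scene (array([394., 219.]), 4.472236156463623) 27.0
[ 0.4 -0.3 -3.4]
```

{"api": "play_rows", "payload": {
  "deltas": [0.3,0,-0.1,0,0.017,0,0.4,0.3,0,-0.1,0,0.017,0,0.4,0.6,0,-0.2,0,0.035,0,0.4,0.6,0,-0.2,0,0.035,0,0.4,0.6,0,-0.2,0,0.035,0,0.4,0.6,0,-0.2,0,0.035,0,0.4]
}}

```text
clock: 22.5
eef_pos: [636.6, 285.6, 56.2]
tool_rot: [-3.141, -0.245, 0.002]
force: [0.1, -0.2, -3.2]
width: 57.8
gripper_force: 64.8
```

```bash
python3 look.py
```

```text
top (array([108.34210205, 160.02632141]), 6.4165191650390625) 103.0
scene (array([393.5, 218.5]), 5.147915363311768) 33.0
[-0.3  0.4 -3.1]
```

{"api": "play_rows", "payload": {
  "deltas": [0.3,0,-0.1,0,0.017,0,0.4,0.3,0,-0.1,0,0.017,0,0.4,0.3,0,-0.1,0,0.017,0,0.4,0.6,0,-0.2,0,0.035,0,0.4,0.6,0,-0.2,0,0.035,0,0.4,0.6,0,-0.2,0,0.035,0,0.4,0.6,0,-0.2,0,0.035,0,0.4]
}}

```text
clock: 23.48
eef_pos: [637.1, 285.6, 56.6]
tool_rot: [-3.141, -0.28, 0.002]
force: [0.3, 0.2, -2.6]
width: 57.5
gripper_force: 64.8
```

```bash
python3 look.py pics/t51.png
```

```text
top (array([108.4193573 , 160.27420044]), 6.470336437225342) 85.5
scene (array([393.35714722, 218.07142639]), 4.764975547790527) 32.0
[-0.3 -1.  -2.9]
```

View pics/t51.png

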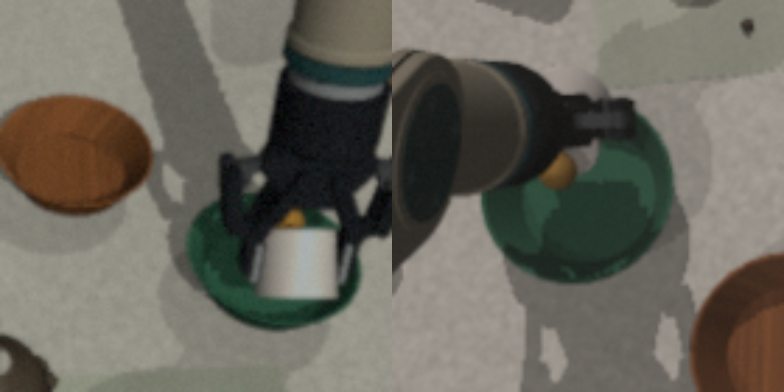

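The view shows the ball on the lip side, at (108.9,160.7) in the top view and about (394.1,220) in the scene view. The cup really is tilted about 51°, so I check where the ball sits in the cup.

Run:
```python
from h import *
p,e=tri((394.1,220.3),(108.8,160.6));print(p,e)
s=read_state();R=Ro.from_euler('xyz',s['tool_rot'])
off=tool(-35).inv().apply(np.array([514.5,-93.3,25.5])-[504.7,-94.2,10.6])
c=s['eef_pos']+R.apply(off);Q=R*tool(-35).inv()
print("cup",c,"axis",Q.apply([0,0,1]));print("ball in cup frame (z from underside)",Q.inv().apply(p-c)+[0,0,25.5])
for z in(80,90,100): print(plane("top",(108.8,160.6),z), Q.inv().apply(plane("top",(108.8,160.6),z)-c)+[0,0,25.5])
```

```text
[597.194763   288.88253893  78.79645364] 2.531223207098389
cup [631.73543947 286.47930599  73.54451736] axis [-0.77772168 -0.00217847  0.628605  ]
ball in cup frame (z from underside) [-17.62634802   2.48027243  55.65919095]
[596.68987613 287.17104436  80.        ] [-17.00879572   0.77088808  56.81213611]
[594.34070251 283.94362417  90.        ] [-10.71033114  -2.4429004   64.93222018]
[591.99152889 280.71620397 100.        ] [-4.41186656 -5.65668888 73.05230425]
```

{"api": "play_rows", "payload": {
  "deltas": [0.3,0,-0.2,0,0.017,0,0.4,0.3,0,-0.2,0,0.017,0,0.4,0.3,0,-0.2,0,0.017,0,0.4,0.5,0,-0.4,0,0.035,0,0.4,0.5,0,-0.4,0,0.035,0,0.4,0.5,0,-0.4,0,0.035,0,0.4,0.5,0,-0.4,0,0.035,0,0.4]
}}

```text
clock: 24.45
eef_pos: [637.5, 285.6, 57.1]
tool_rot: [-3.141, -0.315, 0.002]
force: [-0.5, 0.2, -2.7]
width: 57.8
gripper_force: 64.8
```

```bash
python3 look.py
```

```text
top (array([108.79412079, 161.20588684]), 6.1139302253723145) 66.5
scene (array([393.32977295, 217.96807861]), 4.782960891723633) 37.5
[-0.6  0.3 -2.8]
```

{"api": "play_rows", "payload": {
  "deltas": [0.3,0,-0.2,0,0.017,0,0.4,0.3,0,-0.2,0,0.017,0,0.4,0.3,0,-0.2,0,0.017,0,0.4,0.5,0,-0.4,0,0.035,0,0.4,0.5,0,-0.4,0,0.035,0,0.4,0.5,0,-0.4,0,0.035,0,0.4,0.5,0,-0.4,0,0.035,0,0.4]
}}

```text
clock: 25.42
eef_pos: [638.0, 285.6, 57.8]
tool_rot: [-3.141, -0.35, 0.002]
force: [0.7, -1.2, -2.9]
width: 58.0
gripper_force: 64.8
```

```bash
python3 look.py
```

```text
top (array([117.17742157, 188.43548584]), 5.855494499206543) 91.5
scene (array([428.5, 166. ]), 3.0414812564849854) 8.5
[-0.1 -0.7 -2.5]
```

The ball has rolled out, at (117,188) in the top view, inside the dish. I hold the tilt until it settles.

{"api": "play_rows", "payload": {
  "deltas": [0,0,0,0,0,0,0.4,0,0,0,0,0,0,0.4,0,0,0,0,0,0,0.4,0,0,0,0,0,0,0.4,0,0,0,0,0,0,0.4,0,0,0,0,0,0,0.4,0,0,0,0,0,0,0.4,0,0,0,0,0,0,0.4]
}}

```text
clock: 26.52
eef_pos: [637.7, 285.6, 57.6]
tool_rot: [-3.141, -0.35, 0.002]
force: [0.1, -0.9, -3.1]
width: 57.7
gripper_force: 64.8
```

```bash
python3 look.py
```

```text
top (array([116.88636017, 187.78408813]), 5.890419960021973) 91.5
scene (array([428.5, 166.5]), 2.549609661102295) 8.0
[-0.6  0.6 -2.8]
```

{"api": "play_rows", "payload": {
  "deltas": [0,0,0,0,0,0,0.4,0,0,0,0,0,0,0.4,0,0,0,0,0,0,0.4,0,0,0,0,0,0,0.4,0,0,0,0,0,0,0.4,0,0,0,0,0,0,0.4]
}}

```text
clock: 27.38
eef_pos: [637.8, 285.6, 57.6]
tool_rot: [-3.141, -0.35, 0.002]
force: [0.3, 0.2, -2.5]
width: 57.6
gripper_force: 64.8
```

```bash
python3 look.py pics/out.png
python3 - <<'E'
from h import *
s=read_state();print(s['qpos'].round(3))
P0=np.array([621.6,284.2,99.4]);R0=tool(-35);c=P0-np.array([504.7,-94.2,10.6])+[514.5,-93.3,25.5]
for t,zc in((40,90),(20,102),(0,115)):
    Q=Ro.from_euler('y',-t*D); rel(np.array([632,286,zc])+Q.apply(P0-c),Q*R0)
E
```

```text
top (array([117.16666412, 187.722229  ]), 5.840041637420654) 91.5
scene (array([428.5, 166.5]), 2.549609661102295) 6.5
[-0.1  0.3 -2.1]
[-0.871  0.887  0.532  1.835 -0.883  0.282 -1.318]
delta [1.603, 0.508, -15.104, -0.001, -0.263, 0.002] | deg 15.1
delta [0.033, 0.485, -28.835, -0.001, -0.612, 0.002] | deg 35.1
delta [-0.011, 0.459, -45.302, -0.001, -0.961, 0.002] | deg 55.1
```

View pics/out.png

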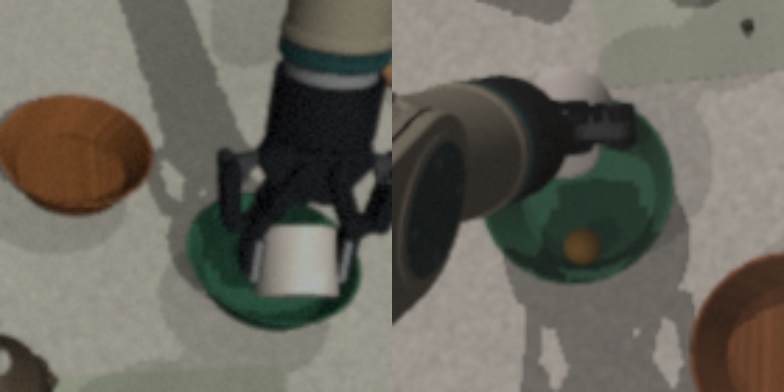

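The brass ball lies at rest in the dish, at (117,188) in the top view. I bring the cup upright and raise it.

{"api": "play_rows", "payload": {
  "deltas": [0.2,0,-2,0,-0.025,0,0.4,0.5,0,-5,0,-0.07,0,0.4,0.9,0,-8,0,-0.13,0,0.4,1.2,0,-11.5,0,-0.195,0,0.4,1.6,0,-15,0,-0.263,0,0.4,1.3,0,-18,0,-0.33,0,0.4,1,0,-20.5,0,-0.4,0,0.4,0.7,0,-23.5,0,-0.47,0,0.4,0.3,0,-26,0,-0.54,0,0.4,0,0.5,-29,0,-0.612,0,0.4]
}}

```text
clock: 28.72
eef_pos: [628.2, 285.2, 84.8]
tool_rot: [-3.141, 0.263, 0.002]
force: [-0.4, 0.4, -2.2]
width: 57.9
gripper_force: 64.8
```

Run:
```python
from h import *
P0=np.array([621.6,284.2,99.4]);rel(P0,tool(-35))
```

```text
delta [-10.173, 0.923, -12.348, 0.0, -0.348, 0.002] | deg 19.9
```

{"api": "play_rows", "payload": {
  "deltas": [-2,0,-2.5,0,-0.07,0,0.4,-4,0,-5,0,-0.14,0,0.4,-6,0,-7.5,0,-0.21,0,0.4,-8,0,-10,0,-0.275,0,0.4,-9.5,0,-11.5,0,-0.325,0,0.4,-10,0.5,-12.3,0,-0.348,0.002,0.4,-10,0.5,-12.3,0,-0.348,0.002,0.4]
}}

```text
clock: 29.6
eef_pos: [621.7, 284.1, 98.5]
tool_rot: [3.141, 0.609, -0.001]
force: [-0.1, -0.4, -2.0]
width: 57.6
gripper_force: 64.8
```

Run:
```python
from h import *
rel(np.array([504.5,-94,100]),tool(-35))
im=get_image("top")[100:240,50:190];cv2.imwrite("pics/steel.png",cv2.resize(im,None,fx=4,fy=4,interpolation=2)[...,::-1])
```

```text
delta [-96.751, 378.1, 65.982, 0.0, -0.001, -0.0] | deg 0.1
```

View pics/steel.png

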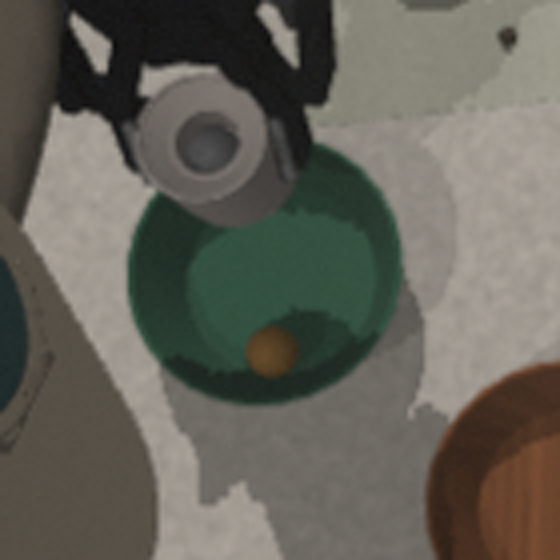

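The cup is upright with the grey ball in its well at crop (205,145), and the brass ball is in the dish at (272,350). I carry the cup back.

{"api": "play_rows", "payload": {
  "deltas": [-0.5,2,0.3,0,0,0,0.4,-2,7.5,1.3,0,0,0,0.4,-4.4,17,3,0,0,0,0.4,-7.8,30,5.3,0,0,0,0.4,-11.6,45.4,7.9,0,0,0,0.4,-15.5,60.5,10.6,0,0,0,0.4,-19.4,75.6,13.2,0,0,0,0.4,-23.3,90.7,15.8,0,0,0,0.4,-27.2,105.8,18.5,0,0,0,0.4,-31,121,21.1,0,0,0,0.4]
}}

```text
clock: 30.9
eef_pos: [583.6, 162.6, 99.8]
tool_rot: [-3.141, 0.61, 0.0]
force: [-0.2, -0.1, -2.4]
width: 57.9
gripper_force: 64.8
```

{"api": "play_rows", "payload": {
  "deltas": [-3.9,15.1,2.6,0,0,0,0.4,-7.8,30.2,5.3,0,0,0,0.4,-11.6,45.4,7.9,0,0,0,0.4,-15.5,60.5,10.6,0,0,0,0.4,-19.4,75.6,13.2,0,0,0,0.4,-23.3,90.7,15.8,0,0,0,0.4,-27.2,105.8,18.5,0,0,0,0.4,-31,121,21.1,0,0,0,0.4,-34.9,136,23.8,0,0,0,0.4,-38.8,151,26.4,0,0,0,0.4]
}}

```text
clock: 32.15
eef_pos: [536.7, 11.6, 100.3]
tool_rot: [-3.141, 0.61, 0.0]
force: [-0.2, 0.2, -2.2]
width: 57.8
gripper_force: 64.8
```

{"api": "play_rows", "payload": {
  "deltas": [-3.9,15.1,2.6,0,0,0,0.4,-7.8,30.2,5.3,0,0,0,0.4,-11.6,45.4,7.9,0,0,0,0.4,-15.5,60.5,10.6,0,0,0,0.4,-19.4,75.6,13.2,0,0,0,0.4,-22.8,89,15.5,0,0,0,0.4,-25.2,98.3,17.2,0,0,0,0.4,-26.7,104,18.2,0,0,0,0.4,-27.2,105.8,18.5,0,0,0,0.4,-27.2,105.8,18.5,0,0,0,0.4]
}}

```text
clock: 33.4
eef_pos: [504.3, -92.9, 100.7]
tool_rot: [-3.141, 0.61, 0.001]
force: [-0.1, -0.1, -2.9]
width: 57.4
gripper_force: 64.8
```

Run:
```python
from h import *
for z in(25,14,12,11,10): rel(np.array([504.5,-94,z]),tool(-35))
```

```text
delta [43.506, 1.126, 61.933, 0.0, -0.001, 0.001] | deg 0.1
delta [49.806, 1.131, 70.951, 0.0, -0.001, 0.001] | deg 0.1
delta [50.952, 1.132, 72.59, 0.0, -0.001, 0.001] | deg 0.1
delta [51.524, 1.133, 73.41, 0.0, -0.001, 0.001] | deg 0.1
delta [52.097, 1.133, 74.23, 0.0, -0.001, 0.001] | deg 0.1
```

{"api": "play_rows", "payload": {
  "deltas": [2,0,3,0,0,0,0.4,8,0,11,0,0,0,0.4,16,0,23,0,0,0,0.4,25,0.5,36,0,0,0,0.4,34,1,48,0,0,0,0.4,40,1,57,0,0,0,0.4,44,1,63,0,0,0,0.4,47,1,67,0,0,0,0.4,48.5,1,69.3,0,0,0,0.4,49.8,1,71,0,0,0,0.4]
}}

```text
clock: 34.65
eef_pos: [504.5, -94.3, 14.2]
tool_rot: [3.142, 0.61, 0.0]
force: [-0.9, 0.1, -2.1]
width: 57.5
gripper_force: 64.8
```

{"api": "play_rows", "payload": {
  "deltas": [0.6,0,0.8,0,0,0,0.4,1.2,0,1.7,0,0,0,0.4,1.2,0,1.7,0,0,0,0.4]
}}

```text
clock: 35.02
eef_pos: [504.3, -94.3, 12.0]
tool_rot: [-3.142, 0.61, 0.0]
force: [0.8, 0.1, -2.3]
width: 57.7
gripper_force: 64.8
```

{"api": "play_rows", "payload": {
  "deltas": [0.3,0,0.4,0,0,0,0.4,0.6,0,0.8,0,0,0,0.4,0.6,0,0.8,0,0,0,0.4]
}}

```text
clock: 35.4
eef_pos: [504.3, -94.3, 10.9]
tool_rot: [-3.142, 0.61, 0.0]
force: [-0.2, 0.3, -2.4]
width: 57.7
gripper_force: 64.8
```

{"api": "play_rows", "payload": {
  "deltas": [0.3,0,0.4,0,0,0,0.4,0.6,0,0.8,0,0,0,0.4,0.6,0,0.8,0,0,0,0.4]
}}

```text
clock: 35.78
eef_pos: [504.3, -94.3, 10.7]
tool_rot: [-3.141, 0.61, 0.0]
force: [0.2, 0.5, 4.7]
width: 57.7
gripper_force: 65.4
```

Contact with the table. I open slowly and then back out along the tool.

{"api": "play_rows", "payload": {
  "deltas": [0,0,0,0,0,0,0.7,0,0,0,0,0,0,0.75,0,0,0,0,0,0,0.8,0,0,0,0,0,0,0.9,0,0,0,0,0,0,1,0,0,0,0,0,0,1,0,0,0,0,0,0,1,0,0,0,0,0,0,1]
}}

```text
clock: 36.78
eef_pos: [504.4, -94.3, 9.9]
tool_rot: [-3.142, 0.61, 0.0]
force: [0.4, -0.5, 0.1]
width: 85.4
gripper_force: 0.0
```

{"api": "play_rows", "payload": {
  "deltas": [0,0,-8,0,0,0,1,0,0,-22,0,0,0,1,0,0,-40,0,0,0,1,0,0,-60,0,0,0,1,0,0,-85,0,0,0,1,0,0,-110,0,0,0,1,0,0,-135,0,0,0,1,0,0,-150,0,0,0,1,0,0,-150,0,0,0,1]
}}

```text
clock: 37.9
eef_pos: [591.6, -94.7, 134.3]
tool_rot: [3.141, 0.607, 0.0]
force: [0.1, -0.0, -0.8]
width: 85.3
gripper_force: 0.0
```

Run:
```python
from h import *
T=get_image("top");O=cv2.cvtColor(cv2.imread("pics/top0.png"),cv2.COLOR_BGR2RGB)
b,r=mid(blob(brass(T),(80,110,152,200)));print("brass",b,r,plane("top",b,19))
g=blob(cv2.inRange(hsv(T),(55,40,10),(105,255,255)),(60,120,165,220));print("dish",mid(g))
print(T[184:218:2,310].tolist()); print(T[201,290:332:2].tolist())
# cup rim bright ring: gray circles old/new
for im in(O,T):
    k=cv2.resize(cv2.cvtColor(im,cv2.COLOR_RGB2GRAY)[175:230,280:340],None,fx=6,fy=6,interpolation=2)
    c=cv2.HoughCircles(cv2.GaussianBlur(k,(9,9),2),cv2.HOUGH_GRADIENT,1,20,param1=60,param2=20,minRadius=80,maxRadius=105)
    print(None if c is None else (c[0,:2]/6+[280,175,0]).round(1).tolist())
s=read_state();print(s['clock'],s['eef_pos'],s['force'])
```

```text
Traceback (most recent call last):
  File "h.py", line 16, in blob
    c=max(cs,key=cv2.contourArea);return c
ValueError: max() iterable argument is empty
```

Run:
```python
from h import *
T=get_image("top");S=get_image("scene");O=cv2.cvtColor(cv2.imread("pics/top0.png"),cv2.COLOR_BGR2RGB)
h=hsv(T);print(h[188,95:140:3].tolist());print(h[160,95:140:3].tolist())
for lo in((8,60,30),(10,90,40)):
    m=cv2.inRange(h,lo,(35,255,255))
    n,_,st,ce=cv2.connectedComponentsWithStats(m[110:205,80:152])
    print([(st[i,4],(ce[i]+[80,110]).round(1).tolist()) for i in range(1,n) if st[i,4]>15])
    m=cv2.inRange(hsv(S),lo,(35,255,255))
    n,_,st,ce=cv2.connectedComponentsWithStats(m[200:270,350:425])
    print("scene",[(st[i,4],(ce[i]+[350,200]).round(1).tolist()) for i in range(1,n) if st[i,4]>15])
for im in(O,T):
    k=cv2.resize(cv2.cvtColor(im,cv2.COLOR_RGB2GRAY)[175:230,280:340],None,fx=6,fy=6,interpolation=2)
    c=cv2.HoughCircles(cv2.GaussianBlur(k,(9,9),2),cv2.HOUGH_GRADIENT,1,20,param1=60,param2=20,minRadius=80,maxRadius=105)
    print(None if c is None else (c[0,:2]/6+[280,175,0]).round(1).tolist())
print(T[200,296:326:2].tolist())
```

```text
[[19, 35, 58], [18, 45, 114], [18, 43, 119], [18, 44, 105], [19, 45, 96], [19, 42, 97], [19, 44, 82], [19, 44, 81], [17, 43, 83], [18, 50, 87], [18, 49, 88], [18, 50, 87], [20, 45, 85], [19, 47, 87], [16, 44, 86]]
[[17, 47, 97], [17, 47, 108], [17, 47, 114], [19, 47, 114], [17, 47, 114], [17, 47, 113], [19, 47, 114], [18, 45, 113], [17, 47, 114], [18, 45, 114], [18, 49, 115], [19, 47, 113], [20, 45, 113], [20, 46, 112], [20, 48, 112]]
[]
scene [(np.int32(98), [382.1, 222.3])]
[]
scene [(np.int32(98), [382.1, 222.3])]
None
None
[[178, 168, 161], [179, 169, 163], [193, 187, 179], [112, 107, 103], [116, 114, 115], [139, 136, 137], [145, 144, 144], [137, 134, 135], [122, 120, 122], [99, 96, 97], [96, 91, 87], [146, 137, 131], [144, 137, 131], [145, 137, 131], [154, 145, 138]]
```

Run:
```python
from h import *
print(plane("scene",(382.1,222.3),19), read_state()['force'].round(1)); print(finish_job())
```

```text
[551.83681261 286.61580566  19.        ] [0.2 0.5 0.2]
the job is handed in; nothing more can be done
None
```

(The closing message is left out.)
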